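# Turn the clock dial over with the dial lifter

### The arm

A 6-joint arm with a two-finger parallel gripper is mounted at the origin on the work surface. World frame = base frame: x ahead of the robot, y to its left, z up, the work surface at z = 0. Lengths are in m, angles in rad, forces in N, time in s.
With the tool pointing down it reaches from about 0.35 to 0.925 m from the base axis. Payload 6.4 kg.
Tool frame: the origin (TCP) lies at the very end of the fingers, on their centre line; the grasp point (between the pads) lies 19 mm behind it; x points along the fingers, y is the direction in which the jaws open and shut, and the axes are right-handed (so a half turn about x gives the same grasp; the last joint's range is limited). The gripper opens to 94 mm and grips with 3 to 60 N. Pads are 16 mm wide; open, the fingers measure 119 mm over their backs; the gripper's body (75 mm by 177 mm) begins 78 mm behind the grasp point.
Start: joints at [-0.174, 0.245, 1.558, -0, 1.339, -0.174], TCP at [0.65, 0, 0.205] pointing down, gripper open.
Joint ranges: [-3.13, 3.13], [-1.02, 2.26], [0.13, 2.54], [-0.95, 4.09], [0.21, 2.88], [-2.74, 2.74]. Speed limits (rad/s): [2.57, 2.57, 3.14, 3.14, 3.14, 3.14].

### API

Orientations are given as a rotation vector (axis times angle).
In Python, from station import arm, get_image gives the robot as it stands.
- The arm moves only by the tool send_rows, never from a script. Its argument "motion" is a list that holds one entry, the list of rows, each a list of 7 numbers: the closure, from -1 (fully open) to 1 (shut), then the shift along the tool's x, y, z in mm, then the turn, a rotation vector about the tool's x, y, z in degrees. In form: [[[fingers, dx, dy, dz, rx, ry, rz], ...]]. A call has 1 to 5 rows; each row is the pose to reach, as a shift and turn from the pose commanded when the call began, along the tool's axes at that moment; what a row does not reach only later rows make up. A row lasts 1/8 s, in which the tool goes at most 62.5 mm and 10.7 degrees, less where a joint would pass 70% of its speed; a pose out of reach is approached as far as the arm can. A call with a gripper value outside its range is refused whole. The fingers move at their own pace and stop on an object; the grip force is fixed at half the most. Time passes only in rows, so rows that repeat a pose let the fingers close. It gives the time, the measured TCP pose, the force and the opening at its end, in the units of the state.
- arm.sense(): the state, without advancing time (a new reading comes with each control period).
- get_image(name): name is "scene" or "side" or "wrist"; returns a dict with "pixels" (420x560x3 uint8, blue, green, red), "range_z" (420x560 float32, m along the optical axis (not along the pixel's ray), 0 where there is no reading), "fx", "fy", "cx", "cy" (pixels), "k1" (the pictures are not rectified: a ray, as slopes to the right and down, at radius r is drawn at 1 + k1 r^2 times it, then the intrinsics apply), "extrinsics" (4x4, takes a point from camera to world coordinates). Camera axes: x right, y down, z forward; pixel columns grow to the right and rows downward; lengths in m; the calibration is good to about 2 mm. A picture is of the moment at which its call begins.
- arm.finish_job(): hands the job in, once; it reports no verdict.
The state is a dict: "time_s": time; "qpos": joint angles; "qvel": joint speeds; "joint_torque": joint torques, N m; "eef_pos": TCP position; "orientation": TCP orientation; "force": force on the tool from outside, world axes, zero at the start; "wrist_torque": the same for the moment, N m; "finger_gap": finger opening in m.
Only numpy, scipy, OpenCV 4.12 (cv2) and the standard library are available. Lean on these libraries where they do the work, as an engineer would, in place of code of your own. Each camera call takes 0.05 s, during which the arm holds its last target.

### The job

Take the wooden-handled dial lifter (the flat spatula) from its rest, feel for a way between the feet hidden under the round clock dial, slip the blade a good centimetre under its rim without forcing it, and flip the dial over onto the cork pad it stands against, so that it lies flat, face down, feet up. The freshly silvered dial may be moved only with the lifter, never touched by the gripper. Then lay the lifter back in its rest the way it was, let go, and leave the other things where they are.

Things in the scene. Friction and masses are not known exactly. Their poses are not given: they have to be found in the camera images.
- dial_center (a point): Middle of the clock dial's round brass plate (90 mm across, 4 mm thick, about 0.2 kg); 7 mm above the bench at the start. Its z axis points out of the silvered face, which has twelve dark strokes: up at the start.
- dial: The same dial; origin 7 mm behind dial_center, level with the ends of its three brass feet (8 mm thick, 5 mm long, 38 mm from the centre, 120 degrees apart). They are hidden under the plate and nothing tells their bearing: feel for them. It starts on its feet, face up, plate 5 to 9 mm above the bench, so a thin blade fits under it where no foot stands. Its rim is 1 to 4 mm from the cork pad.
- pad: Fixed cork pad, 120 mm (its x) by 150 mm (its y), 14 mm thick; origin at the centre of its underside, on the bench. The dial stands at its -x side, which stops it from sliding; the flip is towards +x. The dial's other edge, raised upright and pushed past that, topples over the pad's edge: the dial then lies face down on the pad, overhanging about 14 mm.
- stop_edge (a point): Middle of the foot of the pad's -x side, at bench height; axes as the pad's: x is the direction of the flip.
- lifter_grip (a point): Gripping place, middle of the section of the lifter's walnut handle. Lifter x points along the handle to the blade's front edge, z up from the blade's upper face. The handle is a bar 16 mm wide (y), 18 mm high (z), from 75 mm behind this point to 25 mm ahead. In the rest this point is 44 mm above the bench.
- lifter: The dial lifter, a nearly straight spatula, 0.09 kg; origin 14 mm below lifter_grip, at the height of the blade's underside. Stiff flat steel blade, 26 mm wide, 2.5 mm thick, from 35 to 115 mm ahead of the origin. The handle is so low that fingers holding it would meet the bench before the blade if it were held level: dip the blade's front by 10 degrees or so.
- lifter_tip (a point): Middle of the blade's front edge, at its underside: 115 mm ahead of and 14 mm below lifter_grip; same axes.
- rest_seat (a point): Where lifter_grip is, and how it is turned, when the lifter lies in its rest, 44 mm above the bench. The fixed dark steel rest: a fork under the handle, 43 to 67 mm behind this point (floor 35 mm above the bench, cheeks 22 mm apart, flaring, up to 59 mm) and a post under the blade, 65 to 85 mm ahead, 30 mm high; 5 mm base plate, 34 mm wide. The lifter lifts straight out.
- balance_cock: Bystander, leave alone: flat brass balance cock, 51 x 24 x 9 mm; origin at the centre of its underside.
- watch_case: Bystander, leave alone: round nickel watch case, 48 mm across, 12 mm high, with a small crown; origin at the centre of its underside.
- finial: Bystander, leave alone: turned walnut clock finial standing on its foot, 40 mm across, 75 mm high; origin at the centre of its underside.
- loupe: Bystander, leave alone: black conical eye loupe, 36 mm across, 30 mm high; origin at the centre of its underside.
- barrel_wheel: Bystander, leave alone: stepped brass spring barrel, 44 mm across, 22 mm high; origin at the centre of its underside.
- screw_jar: Bystander, leave alone: small glass jar with a metal cap, 44 mm across, 50 mm high; origin at the centre of its underside.
Mind the look-alikes: they are no part of the job. Several things look just like the pad: the one meant starts farthest to the robot's right. There is more than one size of the dial; the job needs the smaller.

How it is judged:
On the way, in this order (a step that is already met when the one before it is completed fails the run):
1. the lifter has been taken out of its rest (distance between lifter_grip and rest_seat above 0.05 m and contact force between the fingers and lifter above 1 N), for 0.2 s.
2. the blade's front edge is a centimetre or so under the rim of the dial (horizontal distance between lifter_tip and dial_center below 0.036 m and z of lifter_tip in the frame of dial_center below -0.001 m and angle between dial_center's own z axis and vertical below 0.4 rad), for 0.1 s.
3. the dial is being tipped up by the lifter, which is held (angle between dial_center's own z axis and vertical above 0.5 rad and contact force between lifter and dial above 0.05 N and contact force between the fingers and lifter above 1 N), for 0.1 s.
4. the dial lies face down on the cork pad (angle between dial_center's own z axis and vertical above 3 rad and contact force between dial and pad above 0.2 N), for 0.2 s.
At the end, for the whole second after the job is handed in: The dial lies still and flat on the cork pad, face down with its feet up (within 5 degrees), its centre over the pad (within 55 mm of the pad's centre along x and 70 mm along y); the lifter lies still in its rest, blade down, within 15 mm of where it was and level within 7 degrees (angle between dial_center's own z axis and vertical above 3.05 rad and z of dial_center in the frame of pad between 0.012 and 0.02 m and x of dial_center in the frame of pad between -0.055 and 0.055 m and y of dial_center in the frame of pad between -0.07 and 0.07 m and linear speed of each of dial, lifter below 0.02 m/s and distance between lifter_grip and rest_seat below 0.015 m and angle between lifter_grip's own z axis and vertical below 0.12 rad); the robot touches nothing.
It fails at once if the gripper or arm touches the dial (contact force between any of the fingers, the arm and dial above 0.3 N).
It fails at once if the dial is forced with the lifter (contact force between lifter and dial above 25 N).
It fails at once if a bystander is moved by more than 15 mm (distance of any of balance_cock, watch_case, finial, loupe, barrel_wheel, screw_jar from where it was at the start of the episode above 0.015 m).
It also fails if it takes over 67 s, if anything falls off the work surface, if the arm or the gripper's body presses on something with over 40 N, if the wrist force passes 120 N, or if a joint passes its speed limit or range.

## Working session

There is one attempt and no reset: what is moved stays moved. The work goes in short steps, Python scripts to look and compute and a tool call to move; the robot and the scene stay as the last step left them, time stands still between calls to the robot, and variables do not carry over. Pictures are saved under pics/ and viewed, and the job is handed in when it is done.

Besides the shell and the picture viewer there is one more tool, called after "Call:" as a command line: name --argument value ..., lists and objects as JSON in quotes. send_rows: Moves the arm, as the interface text tells. Its arguments: {"type":"object","properties":{"motion":{"type":"array","items":{"type":"array","items":{"type":"array","items":{"type":"number"}}}}},"required":["motion"]}

```bash
ls; mkdir -p pics; python3 - <<'E'
from station import arm,get_image
import cv2
print(arm.sense())
for n in ["scene","side","wrist"]:
    d=get_image(n); cv2.imwrite(f"pics/{n}0.png",d["pixels"]); print(n,d["fx"],d["fy"],d["cx"],d["cy"],d["k1"]); print(d["extrinsics"])
E
```

```text
pics
{'time_s': 0.0, 'qpos': array([-1.74115110e-01,  2.45782599e-01,  1.55901842e+00, -1.82670426e-05,
        1.33867344e+00, -1.74118065e-01]), 'qvel': array([-1.94712602e-05,  5.13805036e-04, -7.97117945e-05, -1.26077191e-03,
        4.21604565e-04,  1.26659085e-05]), 'joint_torque': array([ 8.38778797e-04, -4.15839279e+01, -3.14599335e+01,  6.84806099e-02,
        3.33599187e-02, -1.41738678e-04]), 'eef_pos': array([6.49399968e-01, 9.65779421e-05, 2.04363120e-01]), 'orientation': array([ 1.20854319,  1.21079719, -1.21041539]), 'force': array([ 0.0254849 , -0.87338197, -0.26237103]), 'wrist_torque': array([-0.01289253,  0.01586183, -0.00400445]), 'finger_gap': 0.09372819738113208}
scene 473.7481765970168 473.7481765970168 284.1436669142721 207.817637067686 -0.09226536763278412
[[-0.44297238  0.69045561 -0.57187982  1.10743815]
 [ 0.89638269  0.3528594  -0.2683064   0.2652526 ]
 [ 0.01653951 -0.63147549 -0.77521942  0.85518328]
 [ 0.          0.          0.          1.        ]]
side 442.10008768790686 442.10008768790686 270.72571009906375 204.49548933887115 -0.08511486080035865
[[ 0.7695104  -0.48876947  0.4110452   0.11383245]
 [-0.63857633 -0.59755074  0.48492617 -0.47912952]
 [ 0.00860325 -0.63563946 -0.77193812  0.79282435]
 [ 0.          0.          0.          1.        ]]
wrist 325.02706907289195 325.02706907289195 278.971869512666 206.1606111400517 -0.06877049231073143
[[ 9.99998297e-01  8.61302784e-04 -1.63195074e-03  6.49263831e-01]
 [ 3.57809613e-04 -9.58106406e-01 -2.86412267e-01  8.49255856e-02]
 [-1.81027014e-03  2.86411196e-01 -9.58105083e-01  3.83612076e-01]
 [ 0.00000000e+00  0.00000000e+00  0.00000000e+00  1.00000000e+00]]
```

View pics/scene0.png

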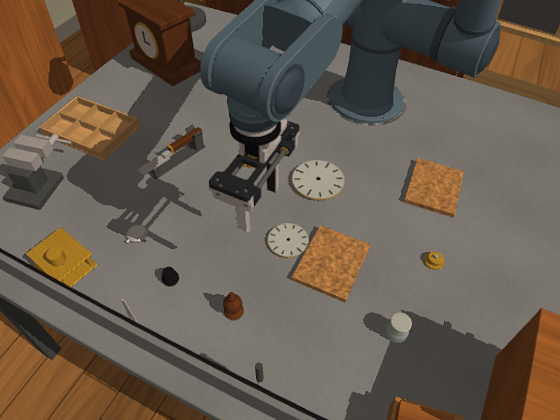

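View pics/side0.png

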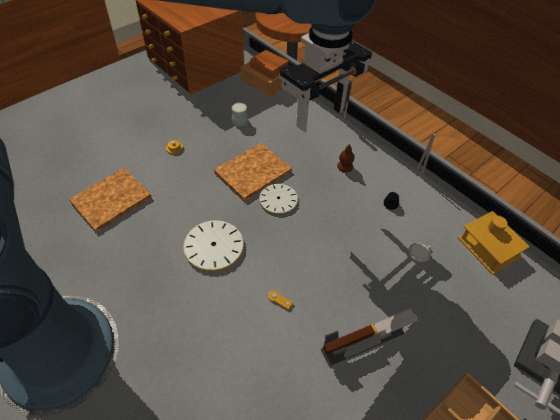

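View pics/wrist0.png

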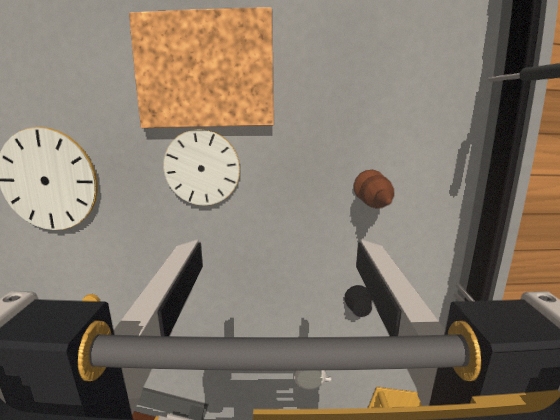

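```bash
cat > h.py <<'E'
import numpy as np, cv2
from station import arm,get_image
def rays(d,uv):
    uv=np.asarray(uv,float).reshape(-1,1,2)
    K=np.array([[d["fx"],0,d["cx"]],[0,d["fy"],d["cy"]],[0,0,1]])
    return cv2.undistortPoints(uv,K,np.array([d["k1"],0,0,0,0.]),criteria=None).reshape(-1,2) if False else cv2.undistortPointsIter(uv,K,np.array([d["k1"],0,0,0.]),None,None,(3,50,1e-9)).reshape(-1,2)
def atz(d,uv,z):
    s=rays(d,uv); E=d["extrinsics"]; v=np.c_[s,np.ones(len(s))]@E[:3,:3].T; o=E[:3,3]
    return o+v*((z-o[2])/v[:,2])[:,None]
def cloud(d):
    h,w=d["range_z"].shape
    u,v=np.meshgrid(np.arange(w),np.arange(h)); s=rays(d,np.stack([u,v],-1).reshape(-1,2))
    z=d["range_z"].reshape(-1); P=np.c_[s*z[:,None],z]@d["extrinsics"][:3,:3].T+d["extrinsics"][:3,3]
    P[z==0]=np.nan
    return P.reshape(h,w,3)
def show(d,name,box=None,s=1):
    im=d["pixels"]
    if box: im=im[box[1]:box[3],box[0]:box[2]]
    cv2.imwrite("pics/"+name,cv2.resize(im,None,fx=s,fy=s,interpolation=cv2.INTER_CUBIC))
E
python3 - <<'E'
from h import *
import pickle
D={n:get_image(n) for n in ["scene","side","wrist"]}
pickle.dump(D,open("d0.pkl","wb"))
show(D["scene"],"sc_l.png",(120,110,340,320),3.5) if 0 else None
show(D["side"],"sd_l.png",(250,270,440,390),4)
show(D["scene"],"sc_l.png",(120,110,220,220),5)
show(D["wrist"],"wr_d.png",(110,0,290,220),2.7)
for n,pts in {"side":dict(dial=(278,199),cock=(281,300),finial=(346,165),loupe=(391,200),padC=(254,171)),
 "wrist":dict(dial=(201,168),big=(44,181)),"scene":dict(dial=(288,240),padC=(332,262),watch=(135,235))}.items():
    d=D[n];C=cloud(d)
    for k,p in pts.items(): print(n,k,np.round(np.nanmedian(C[p[1]-2:p[1]+3,p[0]-2:p[0]+3].reshape(-1,3),0),4))
    # bench bias
    z=C[...,2]; zz=z[np.abs(z)<.012]; print("bench z",np.median(zz),zz.std())
E
```

```text
side dial [0.555  0.0155 0.0082]
side cock [ 0.393  -0.1853  0.0067]
side finial [ 0.7494 -0.0131  0.0168]
side loupe [ 0.7427 -0.1618  0.0261]
side padC [0.5648 0.1163 0.0135]
bench z 0.00024182317243626184 0.0024745637219975337
wrist dial [0.5579 0.0192 0.0091]
wrist big [0.3641 0.0055 0.0128]
bench z -7.819619144935896e-05 0.0024985212682220887
scene dial [0.5608 0.0205 0.0091]
scene padC [0.5734 0.1289 0.0139]
scene watch [ 0.7034 -0.2858  0.0117]
bench z -0.0002360530439996511 0.0025726097903698143
```

View pics/sd_l.png

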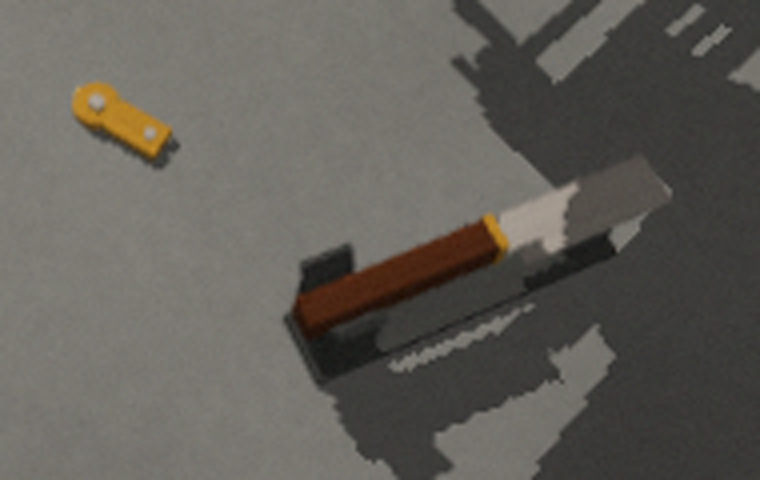

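View pics/wr_d.png

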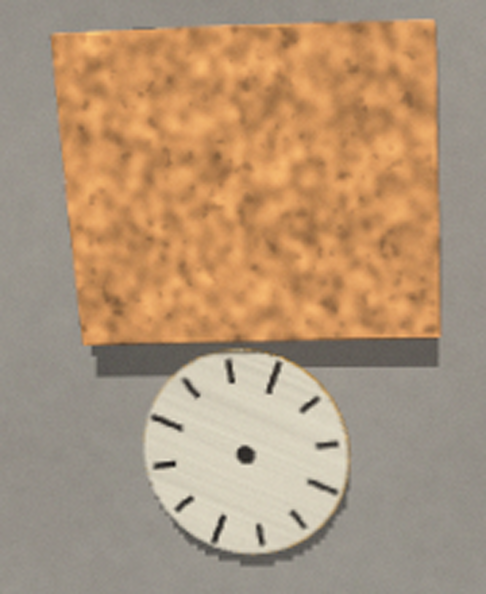

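View pics/sc_l.png

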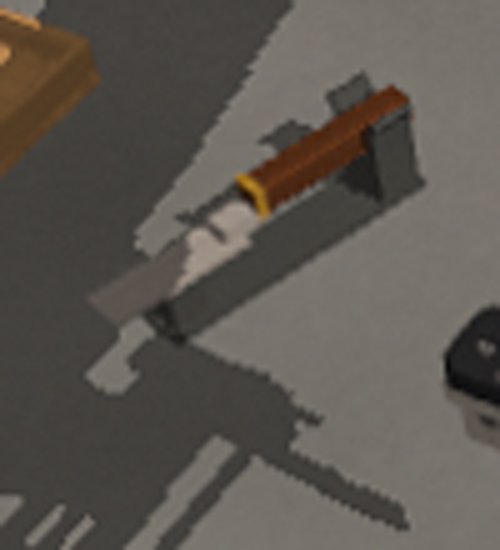

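```bash
python3 - <<'E'
from h import *
import pickle
D=pickle.load(open("d0.pkl","rb"))
# dial & pad
for n,box in [("wrist",(150,120,250,215)),("scene",(262,215,315,262)),("side",(253,178,304,220))]:
    d=D[n]; hsv=cv2.cvtColor(d["pixels"],cv2.COLOR_BGR2HSV)
    m=np.zeros(hsv.shape[:2],np.uint8); x0,y0,x1,y1=box
    sub=hsv[y0:y1,x0:x1]; m[y0:y1,x0:x1]=((sub[...,2]>185)&(sub[...,1]<60))*255
    m=cv2.morphologyEx(m,cv2.MORPH_CLOSE,np.ones((7,7)))
    c=max(cv2.findContours(m,0,1)[0],key=cv2.contourArea); h=cv2.convexHull(c).reshape(-1,2)
    P=atz(d,h,0.009); (cx,cy),r=cv2.minEnclosingCircle((P[:,:2]*1e3).astype(np.float32)); 
    A=np.c_[2*P[:,:2],np.ones(len(P))]; s=np.linalg.lstsq(A,(P[:,:2]**2).sum(1),rcond=None)[0]
    print(n,"dial mec",cx,cy,r,"lsq",s[:2]*1e3,1e3*np.sqrt(s[2]+s[0]**2+s[1]**2))
for n,box in [("wrist",(120,0,285,135)),("scene",(285,220,375,305)),("side",(210,140,300,202))]:
    d=D[n]; hsv=cv2.cvtColor(d["pixels"],cv2.COLOR_BGR2HSV)
    C=cloud(d); x0,y0,x1,y1=box
    m=np.zeros(hsv.shape[:2],np.uint8); sub=hsv[y0:y1,x0:x1]
    m[y0:y1,x0:x1]=((sub[...,1]>90)&(sub[...,2]>110)&(sub[...,0]<25)&(C[y0:y1,x0:x1,2]>.0115))*255
    m=cv2.morphologyEx(m,cv2.MORPH_OPEN,np.ones((3,3)));m=cv2.morphologyEx(m,cv2.MORPH_CLOSE,np.ones((5,5)))
    c=max(cv2.findContours(m,0,1)[0],key=cv2.contourArea)
    P=atz(d,c.reshape(-1,2),0.014); r=cv2.minAreaRect((P[:,:2]*1e3).astype(np.float32)); print(n,"pad",r,np.round(cv2.boxPoints(r)))
# handle
for n,box in [("side",(315,310,380,365)),("scene",(160,122,206,160))]:
    d=D[n]; hsv=cv2.cvtColor(d["pixels"],cv2.COLOR_BGR2HSV);C=cloud(d);x0,y0,x1,y1=box
    m=np.zeros(hsv.shape[:2],np.uint8); sub=hsv[y0:y1,x0:x1]
    print(n,sub[sub.shape[0]//2,sub.shape[1]//2])
    m[y0:y1,x0:x1]=((sub[...,1]>120)&(sub[...,0]<18))*255
    P=C[m>0]; P=P[np.isfinite(P[:,0])]; print(len(P),P[:,2].min(),np.percentile(P[:,2],[5,50,95]),P[:,2].max())
    T=P[P[:,2]>.049]; r=cv2.minAreaRect((T[:,:2]*1e3).astype(np.float32)); print("handle top",r,np.round(cv2.boxPoints(r)))
    # blade: points along
    Q=C[box[1]-60:box[3]+60,box[0]-60:box[2]+100].reshape(-1,3); 
    c=np.array(r[0])/1e3; s=Q[(np.hypot(*(Q[:,:2]-c).T)<.2)&(Q[:,2]>.02)&(Q[:,2]<.07)]
    mu=s.mean(0); print("all raised",len(s),np.round(s.min(0),3),np.round(s.max(0),3))
    b=s[(s[:,2]>.029)&(s[:,2]<.037)]; r=cv2.minAreaRect((b[:,:2]*1e3).astype(np.float32));print("blade",r,np.round(cv2.boxPoints(r)))
E
```

```text
wrist dial mec 557.2196655273438 19.32749366760254 44.42685317993164 lsq [557.19852782  19.25902993] 44.18666741005932Traceback (most recent call last):
  File "<stdin>", line 10, in <module>
ValueError: max() iterable argument is empty
```

```bash
python3 - <<'E'
from h import *
import pickle
D=pickle.load(open("d0.pkl","rb"))
for n,box in [("wrist",(150,120,250,215)),("scene",(262,215,315,262)),("side",(253,178,304,220))]:
    d=D[n]; hsv=cv2.cvtColor(d["pixels"],cv2.COLOR_BGR2HSV)
    m=np.zeros(hsv.shape[:2],np.uint8); x0,y0,x1,y1=box
    sub=hsv[y0:y1,x0:x1]; t=cv2.threshold(np.ascontiguousarray(np.where(sub[...,1]<70,sub[...,2],0)),0,255,cv2.THRESH_OTSU)[0]; t=(np.percentile(sub[...,2],90)+120)/2
    m[y0:y1,x0:x1]=((sub[...,2]>t)&(sub[...,1]<70))*255
    m=cv2.morphologyEx(m,cv2.MORPH_CLOSE,np.ones((7,7)))
    c=max(cv2.findContours(m,0,1)[0],key=cv2.contourArea); h=cv2.convexHull(c).reshape(-1,2)
    P=atz(d,h,0.009)
    A=np.c_[2*P[:,:2],np.ones(len(P))]; s=np.linalg.lstsq(A,(P[:,:2]**2).sum(1),rcond=None)[0]
    print(n,"dial",t,s[:2]*1e3,1e3*np.sqrt(s[2]+s[0]**2+s[1]**2))
for n,box in [("wrist",(120,0,285,135)),("scene",(285,220,375,305)),("side",(210,140,300,202))]:
    d=D[n]; hsv=cv2.cvtColor(d["pixels"],cv2.COLOR_BGR2HSV)
    C=cloud(d); x0,y0,x1,y1=box
    m=np.zeros(hsv.shape[:2],np.uint8); sub=hsv[y0:y1,x0:x1]
    m[y0:y1,x0:x1]=((sub[...,1]>90)&(sub[...,2]>90)&(sub[...,0]<25)&(C[y0:y1,x0:x1,2]>.010))*255
    m=cv2.morphologyEx(m,cv2.MORPH_CLOSE,np.ones((5,5)));m=cv2.morphologyEx(m,cv2.MORPH_OPEN,np.ones((5,5)))
    c=max(cv2.findContours(m,0,1)[0],key=cv2.contourArea)
    P=atz(d,c.reshape(-1,2),0.014); r=cv2.minAreaRect((P[:,:2]*1e3).astype(np.float32)); print(n,"pad",r,np.round(cv2.boxPoints(r)).tolist())
for n,box in [("side",(315,310,380,365)),("scene",(160,122,206,160))]:
    d=D[n]; hsv=cv2.cvtColor(d["pixels"],cv2.COLOR_BGR2HSV);C=cloud(d);x0,y0,x1,y1=box
    m=np.zeros(hsv.shape[:2],np.uint8); sub=hsv[y0:y1,x0:x1]
    m[y0:y1,x0:x1]=((sub[...,1]>120)&(sub[...,0]<18))*255
    P=C[m>0]; P=P[np.isfinite(P[:,0])]; print(n,len(P),np.percentile(P[:,2],[5,50,95]))
    T=P[P[:,2]>.050]; r=cv2.minAreaRect((T[:,:2]*1e3).astype(np.float32)); print("handle top",r,np.round(cv2.boxPoints(r)).tolist())
    Q=C[max(0,box[1]-60):box[3]+60,box[0]-60:box[2]+100].reshape(-1,3)
    c=np.array(r[0])/1e3; s=Q[(np.hypot(*(Q[:,:2]-c).T)<.16)&(Q[:,2]>.015)&(Q[:,2]<.07)]
    b=s[(s[:,2]>.029)&(s[:,2]<.037)]; r=cv2.minAreaRect((b[:,:2]*1e3).astype(np.float32));print("blade",len(b),r,np.round(cv2.boxPoints(r)).tolist())
E
```

```text
wrist dial 168.5 [557.09247039  19.29367626] 44.447087431436245
scene dial 145.5 [557.97177126  18.69026747] 43.80960322192683
side dial 153.0 [558.18922151  18.49843195] 43.65123821427242
wrist pad ((566.6697998046875, 127.3507308959961), (149.58718872070312, 119.69776916503906), 0.6958974003791809) [[491.0, 186.0], [493.0, 67.0], [642.0, 68.0], [641.0, 188.0]]
scene pad ((569.4449462890625, 126.71556854248047), (153.0084228515625, 118.97100067138672), 0.7789096236228943) [[492.0, 185.0], [494.0, 66.0], [647.0, 68.0], [645.0, 187.0]]
side pad ((566.1157836914062, 125.64811706542969), (151.69639587402344, 121.4366455078125), 0.891417384147644) [[489.0, 185.0], [491.0, 64.0], [643.0, 66.0], [641.0, 188.0]]
side 560 [0.04029309 0.05190834 0.05476088]
handle top ((420.5986022949219, -336.15020751953125), (18.07649040222168, 94.61500549316406), 73.1399154663086) [[373.0, -331.0], [463.0, -359.0], [468.0, -341.0], [378.0, -314.0]]
blade 519 ((469.5782775878906, -350.6565246582031), (26.82660484313965, 182.7095489501953), 73.83334350585938) [[378.0, -338.0], [554.0, -389.0], [561.0, -363.0], [386.0, -312.0]]
scene 258 [0.03834051 0.05052673 0.0541464 ]
handle top ((427.28472900390625, -334.552978515625), (18.560245513916016, 99.1264419555664), 72.59126281738281) [[377.0, -329.0], [472.0, -358.0], [477.0, -341.0], [383.0, -311.0]]
blade 287 ((473.1510314941406, -347.7738037109375), (29.505558013916016, 180.72232055664062), 71.71672058105469) [[383.0, -333.0], [554.0, -390.0], [564.0, -362.0], [392.0, -305.0]]
```

```bash
cat >> h.py <<'E'
from scipy.spatial.transform import Rotation as Ro
def LR(yaw,pitch=0,roll=0): # lifter frame
    return Ro.from_euler("ZYX",[yaw,-pitch,roll],degrees=True)
L2T=np.array([[0,0,-1],[0,-1,0],[-1,0,0]],float) # columns: tool axes in lifter frame
def move(p,yaw,pitch=0,roll=0,base=None):
    s=arm.sense(); R0=Ro.from_rotvec(s["orientation"]) if base is None else base[1]; p0=s["eef_pos"] if base is None else base[0]
    R1=LR(yaw,pitch,roll)*Ro.from_matrix(L2T)
    d=R0.inv().apply(np.array(p)-p0)*1e3; r=(R0.inv()*R1).as_rotvec(degrees=True)
    print("shift",np.round(d,1),"turn",np.round(r,2)); return d,r
def st():
    s=arm.sense(); R=Ro.from_rotvec(s["orientation"]); L=R*Ro.from_matrix(L2T.T)
    e=L.as_euler("ZYX",degrees=True); 
    print("t",round(s["time_s"],3),"tcp",np.round(s["eef_pos"]*1e3,1),"yaw,pitch,roll",np.round(e*[1,-1,1],2),"tip",np.round((s["eef_pos"]+.115*L.apply([1,0,0]))*1e3,1),"F",np.round(s["force"],2),"M",np.round(s["wrist_torque"],3),"gap",round(s["finger_gap"]*1e3,2),"q",np.round(s["qpos"],2))
E
python3 - <<'E'
from h import *
st(); move([.4485,-.3425,.12],-17)
E
```

```text
t 0.3 tcp [6.498e+02 1.000e-01 2.051e+02] yaw,pitch,roll [9.e+01 1.e-02 4.e-02] tip [649.8 115.1 205.1] F [ 0.71  0.01 -0.07] M [ 0.019 -0.01  -0.003] gap 93.78 q [-0.17  0.25  1.56 -0.    1.34 -0.17]
shift [  85.2 -201.3  342.6] turn [1.07e+02 3.00e-02 3.00e-02]
```

Call:
send_rows --motion '[[[-1,5,-20,34,10,0,0],[-1,10,-40,68,20.5,0,0],[-1,15,-60,103,31,0,0],[-1,20,-80,137,41.5,0,0],[-1,25,-100,171,52,0,0]]]'

```text
time_s: 0.92
eef_pos: [0.5493, -0.172, 0.1804]
orientation: [1.843, 0.628, -1.843]
force: [0.3, -0.5, 0.7]
finger_gap: 0.0935
```

```bash
python3 - <<'E'
from h import *
st(); move([.4485,-.3425,.12],-17)
E
```

```text
t 0.925 tcp [ 549.3 -172.   180.4] yaw,pitch,roll [ 3.766e+01  0.000e+00 -1.000e-02] tip [ 640.3 -101.8  180.4] F [ 0.29 -0.46  0.69] M [-0.01   0.056 -0.002] gap 93.49 q [-0.5   0.1   1.77 -0.    1.27  0.41]
shift [ 60.4  73.4 183.9] turn [ 5.466e+01 -1.000e-02 -1.000e-02]
```

Call:
send_rows --motion '[[[-1,8,15,37,10.6,0,0],[-1,16,30,74,21.2,0,0],[-1,24,45,111,31.8,0,0],[-1,32,60,148,42.4,0,0],[-1,40,73,183,53,0,0]]]'

```text
time_s: 1.55
eef_pos: [0.45, -0.3424, 0.1403]
orientation: [-2.078, 0.281, 2.078]
force: [0.2, -0.1, -0.2]
finger_gap: 0.0944
```

```bash
python3 - <<'E'
from h import *
st(); move([.4485,-.3425,.03],-17)
d=get_image("wrist"); show(d,"w1.png"); C=cloud(d)
import pickle; pickle.dump(d,open("w1.pkl","wb"))
E
```

```text
t 1.55 tcp [ 450.  -342.4  140.3] yaw,pitch,roll [-1.536e+01  2.000e-02 -1.000e-02] tip [ 560.9 -372.8  140.4] F [ 0.24 -0.13 -0.21] M [ 0.024  0.073 -0.052] gap 94.4 q [-0.85  0.12  1.83  0.    1.2   0.99]
shift [110.3   0.5   1.4] turn [ 1.64 -0.02 -0.01]
```

View pics/w1.png

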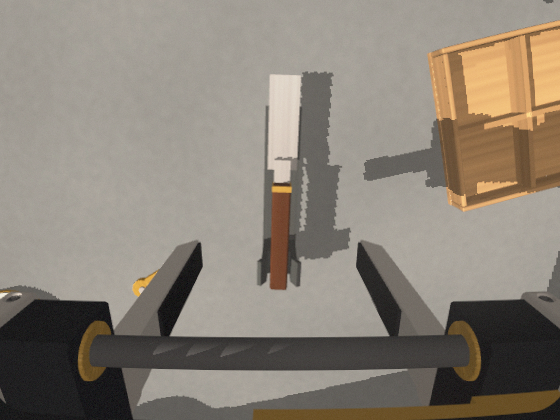

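```bash
python3 - <<'E'
from h import *
import pickle
d=pickle.load(open("w1.pkl","rb"))
t=atz(d,[(279.3,289)],.053)[0]; f=atz(d,[(284.7,74.5)],.0325)[0]; b=atz(d,[(282.3,185)],.053)[0]
print(t,b,f)
for a,c in [(t,f),(t,b)]:
    v=(c-a)[:2]; print(np.linalg.norm(v),np.degrees(np.arctan2(v[1],v[0])))
hsv=cv2.cvtColor(d["pixels"],cv2.COLOR_BGR2HSV); m=((hsv[...,1]>120)&(hsv[...,0]<18)).astype(np.uint8)*255; m[:,:262]=0;m[:,300:]=0;m[:190]=0;m[300:]=0
c=max(cv2.findContours(m,0,1)[0],key=cv2.contourArea);P=atz(d,c.reshape(-1,2),.053);r=cv2.minAreaRect((P[:,:2]*1e3).astype(np.float32));print(r)
E
```

```text
[ 0.37575589 -0.32155439  0.053     ] [ 0.47065248 -0.35017399  0.053     ] [ 0.55639183 -0.37572651  0.0325    ]
0.18858408782849442 -16.693813992554784
0.0991183328020135 -16.7826398982819
((421.11700439453125, -333.8512268066406), (15.163339614868164, 92.33772277832031), 72.74768829345703)
```

```bash
python3 - <<'E'
from h import *
st(); move([.4475,-.343,.03],-16.8)
E
```

```text
t 1.6 tcp [ 447.7 -345.   139.2] yaw,pitch,roll [-15.78  -0.1   -0.08] tip [ 558.4 -376.3  139. ] F [-1.84 -2.37  0.6 ] M [0.011 0.185 0.012] gap 94.12 q [-0.86  0.12  1.83 -0.    1.19  0.99]
shift [109.2  -2.    0.6] turn [ 1.02  0.1  -0.08]
```

Call:
send_rows --motion '[[[-1,40,-2,0,1,0,0],[-1,80,-2,0,1,0,0],[-1,80,-2,0,1,0,0]]]'

```text
time_s: 1.98
eef_pos: [0.4493, -0.337, 0.0573]
orientation: [-2.064, 0.286, 2.076]
force: [0.5, 0.9, -0.0]
finger_gap: 0.0939
```

```bash
python3 - <<'E'
from h import *
st(); move([.4475,-.343,.03],-16.8)
E
```

```text
t 1.975 tcp [ 449.3 -337.    57.3] yaw,pitch,roll [-15.98  -0.35   0.22] tip [ 559.9 -368.7   56.6] F [ 0.52  0.85 -0.  ] M [ 0.126  0.106 -0.001] gap 93.93 q [-0.85  0.23  1.87 -0.    1.05  1.  ]
shift [27.3  6.3 -0. ] turn [0.82 0.36 0.22]
```

Call:
send_rows --motion '[[[-1,0,4,3,0.8,0,0],[-1,0,4,3,0.8,0,0],[-1,0,4,3,0.8,0,0]]]'

```text
time_s: 2.35
eef_pos: [0.448, -0.343, 0.062]
orientation: [-2.067, 0.307, 2.063]
force: [-0.3, 0.2, 0.4]
finger_gap: 0.0938
```

```bash
python3 - <<'E'
from h import *
st(); move([.4475,-.343,.03],-16.8)
E
```

```text
t 2.35 tcp [ 448. -343.   62.] yaw,pitch,roll [-16.8    0.13  -0.08] tip [ 558.  -376.3   62.3] F [-0.28  0.18  0.38] M [ 0.109  0.12  -0.061] gap 93.84 q [-0.85  0.22  1.87  0.    1.05  1.01]
shift [32.   0.   0.5] turn [ 0.   -0.13 -0.08]
```

Call:
send_rows --motion '[[[-1,16,0,0,0,0,0],[-1,30,0,0,0,0,0],[-1,30,0,0,0,0,0],[-1,30,0,0,0,0,0]]]'

```text
time_s: 2.85
eef_pos: [0.4472, -0.3422, 0.0302]
orientation: [-2.063, 0.304, 2.064]
force: [0.3, -0.1, 1.0]
finger_gap: 0.0938
```

```bash
python3 - <<'E'
from h import *
st(); move([.4475,-.343,.03],-16.8)
E
```

```text
t 2.85 tcp [ 447.2 -342.2   30.2] yaw,pitch,roll [-16.8   -0.02   0.02] tip [ 557.3 -375.4   30.1] F [ 0.35 -0.05  0.96] M [0.064 0.09  0.031] gap 93.84 q [-0.85  0.27  1.88  0.    0.99  1.01]
shift [ 0.2  0.7 -0.5] turn [0.   0.02 0.02]
```

Call:
send_rows --motion '[[[1,0,0,0,0,0,0],[1,0,0,0,0,0,0],[1,0,0,0,0,0,0],[1,0,0,0,0,0,0],[1,0,0,0,0,0,0]]]'

```text
time_s: 3.48
eef_pos: [0.4473, -0.3423, 0.0305]
orientation: [-2.064, 0.305, 2.064]
force: [-0.5, -0.6, 0.3]
finger_gap: 0.0478
```

```bash
python3 - <<'E'
from h import *
st()
E
```

```text
t 3.475 tcp [ 447.3 -342.3   30.5] yaw,pitch,roll [-1.68e+01  1.00e-02 -1.00e-02] tip [ 557.4 -375.5   30.5] F [-0.54 -0.63  0.34] M [0.072 0.077 0.011] gap 47.76 q [-0.85  0.27  1.88 -0.    0.99  1.01]
```

Call:
send_rows --motion '[[[1,0,0,0,0,0,0],[1,0,0,0,0,0,0],[1,0,0,0,0,0,0],[1,0,0,0,0,0,0],[1,0,0,0,0,0,0]]]'

```text
time_s: 4.1
eef_pos: [0.4472, -0.3423, 0.0304]
orientation: [-2.064, 0.305, 2.064]
force: [0.6, 0.7, -0.1]
finger_gap: 0.0157
```

```bash
python3 - <<'E'
from h import *
st()
E
```

```text
t 4.1 tcp [ 447.2 -342.3   30.4] yaw,pitch,roll [-1.68e+01 -1.00e-02  0.00e+00] tip [ 557.3 -375.5   30.4] F [ 0.61  0.73 -0.05] M [ 0.054  0.106 -0.01 ] gap 15.67 q [-0.85  0.27  1.88 -0.    0.99  1.01]
```

Call:
send_rows --motion '[[[1,-15,0,0,0,0,0],[1,-45,0,0,0,0,0],[1,-70,0,0,0,0,0],[1,-70,0,0,0,0,0]]]'

```text
time_s: 4.6
eef_pos: [0.4487, -0.3438, 0.1035]
orientation: [-2.07, 0.309, 2.061]
force: [0.5, 0.0, -1.4]
finger_gap: 0.0161
```

```bash
python3 - <<'E'
from h import *
st(); move([.557,-.18,.08],90.8,-7)
d=get_image("wrist"); show(d,"w2.png")
E
```

```text
t 4.6 tcp [ 448.7 -343.8  103.5] yaw,pitch,roll [-16.8    0.28  -0.18] tip [ 558.7 -377.   104. ] F [ 0.48  0.03 -1.37] M [0.099 0.137 0.028] gap 16.05 q [-0.85  0.16  1.85  0.    1.12  1.01]
shift [  23.2 -188.2  -56.3] turn [-107.47   -4.84    6.19]
```

View pics/w2.png

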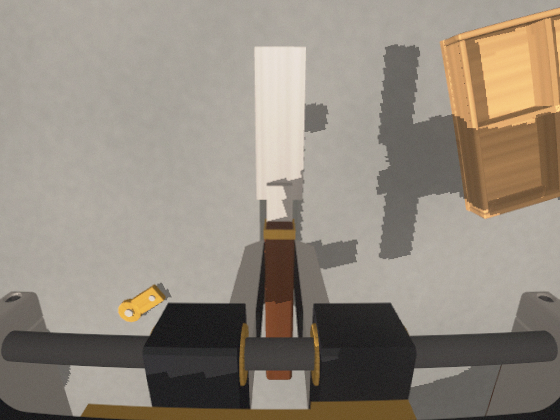

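Call:
send_rows --motion '[[[1,0,-20,-6,-10.5,0,0],[1,0,-40,-12,-21,0,0],[1,0,-60,-18,-31.5,0,0],[1,0,-80,-24,-42,0,0],[1,0,-100,-30,-52.5,0,0]]]'

```text
time_s: 5.28
eef_pos: [0.5043, -0.2539, 0.0988]
orientation: [1.86, 0.608, -1.863]
force: [-0.5, -0.8, -0.9]
finger_gap: 0.0154
```

```bash
python3 - <<'E'
from h import *
st(); move([.557,-.18,.08],90.8,-7)
E
```

```text
t 5.275 tcp [ 504.3 -253.9   98.8] yaw,pitch,roll [36.04 -0.05  0.16] tip [ 597.3 -186.3   98.7] F [-0.52 -0.79 -0.87] M [-0.039  0.073 -0.006] gap 15.45 q [-0.67  0.17  1.85 -0.    1.12  0.27]
shift [ 18.8 -28.7 -86.1] turn [-54.68  -6.49   3.51]
```

Call:
send_rows --motion '[[[1,4,-6,-17,-10.5,-1.3,0.7],[1,8,-12,-34,-21,-2.6,1.4],[1,11,-18,-51,-31.5,-3.9,2.1],[1,15,-24,-68,-42,-5.2,2.8],[1,18.8,-28.7,-86.1,-52.5,-6.3,3.4]]]'

```text
time_s: 5.9
eef_pos: [0.5573, -0.1805, 0.0797]
orientation: [1.137, 1.109, -1.281]
force: [0.2, -0.0, -0.7]
finger_gap: 0.0155
```

Call:
send_rows --motion '[[[1,0,0,0,-1.5,0,0],[1,0,0,0,-1.5,0,0]]]'

```text
time_s: 6.15
eef_pos: [0.5574, -0.1819, 0.081]
orientation: [1.125, 1.118, -1.268]
force: [0.5, 0.3, -1.8]
finger_gap: 0.0153
```

```bash
python3 - <<'E'
from h import *
st(); move([.557,-.155,.03],90.8,-7)
d=get_image("wrist"); show(d,"w3.png")
import pickle; pickle.dump(d,open("w3.pkl","wb"))
E
```

```text
t 6.15 tcp [ 557.4 -181.9   81. ] yaw,pitch,roll [89.63 -6.87 -0.  ] tip [558.1 -67.7  67.2] F [ 0.55  0.28 -1.84] M [0.06  0.045 0.016] gap 15.28 q [-0.46  0.22  1.83 -0.13  1.04 -0.39]
shift [ 47.4  -0.6 -32.8] turn [-1.16 -0.13  0.14]
```

View pics/w3.png

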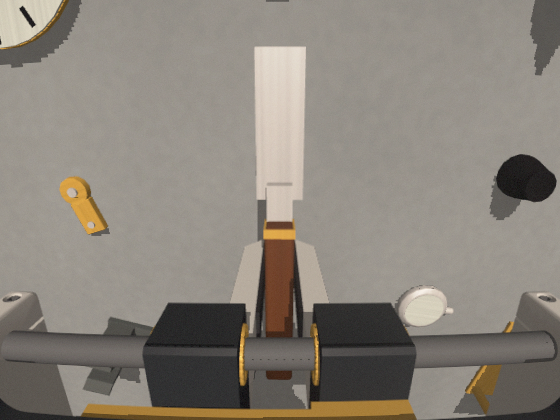

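```bash
python3 - <<'E'
from h import *
import pickle
d=pickle.load(open("w3.pkl","rb")); C=cloud(d)
for v in (50,70,90,120,150,180):
    print(v,np.round(np.nanmean(C[v-1:v+2,262:299].reshape(-1,3),0)*1e3,1), np.round((np.nanmean(C[v-2:v+3,258:266,2])-np.nanmean(C[v-2:v+3,294:302,2]))*1e3,2))
for u in (257,280,303): print(np.round(C[47:50,u]*1e3,1).tolist())
s=arm.sense();L=Ro.from_rotvec(s["orientation"])*Ro.from_matrix(L2T.T)
for a in (.115,.075,.045): print(np.round((s["eef_pos"]+L.apply([a,0,.0025]))*1e3,1))
E
```

```text
50 [558.1 -68.3  69.2] -0.11
70 [558.  -77.9  70.5] -0.03
90 [558.  -87.6  71.6] 0.07
120 [ 557.9 -102.7   73.4] -0.08
150 [ 557.9 -118.5   75.3] -0.07
180 [ 557.8 -134.9   77.4] -0.05
[[546.6, -66.8, 69.7], [546.5, -67.3, 69.0], [546.5, -67.7, 68.8]]
[[558.1, -66.9, 69.5], [558.1, -67.4, 69.9], [558.1, -67.8, 69.1]]
[[569.7, -66.9, 69.2], [569.7, -67.4, 69.3], [569.7, -67.9, 70.1]]
[558.3 -67.7  70. ]
[ 558.1 -107.4   74.8]
[ 557.9 -137.2   78.4]
```

```bash
python3 - <<'E'
from h import *
st(); move([.5590,-.150,.020],90.8,-7)
E
```

```text
t 6.2 tcp [ 557.5 -182.2   81.3] yaw,pitch,roll [ 8.961e+01 -6.890e+00 -4.000e-02] tip [558.3 -68.   67.5] F [-0.19 -0.36 -0.99] M [ 0.109  0.008 -0.019] gap 15.29 q [-0.46  0.22  1.83 -0.13  1.04 -0.39]
shift [ 57.    1.2 -39.3] turn [-1.18 -0.11  0.11]
```

Call:
send_rows --motion '[[[1,20,1.2,-14,-1.2,0,0],[1,40,1.2,-28,-1.2,0,0],[1,57,1.2,-39,-1.2,0,0],[1,57,1.2,-39,-1.2,0,0],[1,57,1.2,-39,-1.2,0,0]]]'

```text
time_s: 6.82
eef_pos: [0.5601, -0.1505, 0.0211]
orientation: [1.108, 1.126, -1.252]
force: [-0.2, 0.3, -0.7]
finger_gap: 0.0159
```

```bash
python3 - <<'E'
from h import *
st()
d=get_image("wrist"); show(d,"w4.png"); d=get_image("side"); show(d,"s4.png",(200,130,360,260),4.5)
E
```

```text
t 6.825 tcp [ 560.1 -150.5   21.1] yaw,pitch,roll [ 9.093e+01 -6.950e+00  1.000e-02] tip [558.2 -36.4   7.2] F [-0.16  0.33 -0.72] M [0.057 0.029 0.034] gap 15.87 q [-0.4   0.31  1.86 -0.14  0.93 -0.34]
```

View pics/w4.png

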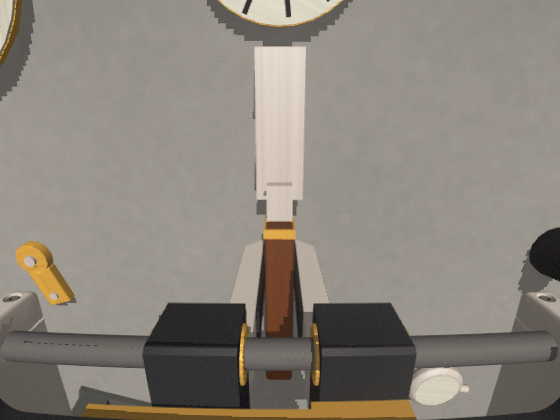

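View pics/s4.png

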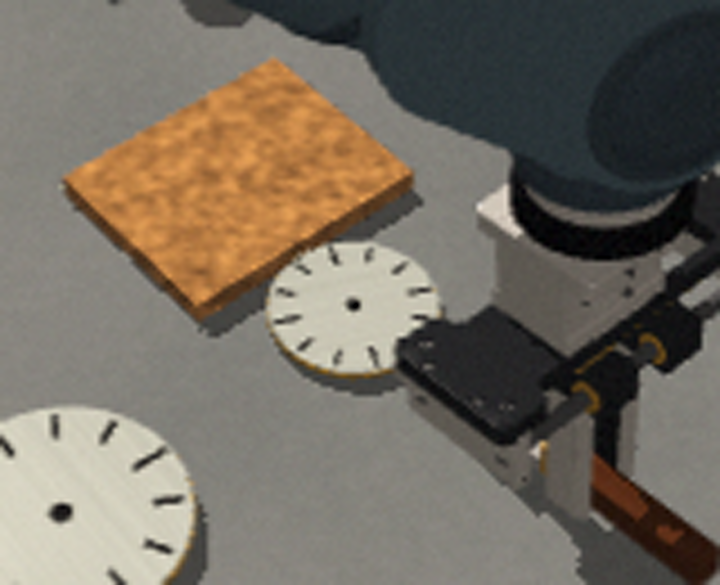

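Call:
send_rows --motion '[[[1,2,0,-0.2,0,0,0],[1,4,0,-0.5,0,0,0],[1,5,0,-0.6,0,0,0],[1,5,0,-0.6,0,0,0]]]'

```text
time_s: 7.42
eef_pos: [0.5594, -0.1498, 0.0152]
orientation: [1.108, 1.128, -1.252]
force: [-0.0, 1.0, -0.0]
finger_gap: 0.0157
```

```bash
python3 - <<'E'
from h import *
st()
E
```

```text
t 7.425 tcp [ 559.4 -149.8   15.2] yaw,pitch,roll [ 9.097e+01 -6.900e+00  9.000e-02] tip [557.4 -35.6   1.3] F [-0.    0.98 -0.04] M [ 0.109 -0.02  -0.025] gap 15.75 q [-0.4   0.32  1.86 -0.14  0.92 -0.34]
```

Call:
send_rows --motion '[[[1,1,0,-0.1,0,0,0],[1,1,0,-0.1,0,0,0]]]'

```text
time_s: 7.68
eef_pos: [0.5594, -0.1498, 0.0143]
orientation: [1.108, 1.128, -1.252]
force: [-0.1, -0.3, -1.5]
finger_gap: 0.0153
```

```bash
python3 - <<'E'
from h import *
st()
E
```

```text
t 7.675 tcp [ 559.4 -149.8   14.3] yaw,pitch,roll [ 9.097e+01 -6.910e+00  8.000e-02] tip [ 5.575e+02 -3.570e+01  4.000e-01] F [-0.09 -0.28 -1.46] M [ 0.013 -0.035 -0.   ] gap 15.26 q [-0.4   0.32  1.86 -0.14  0.92 -0.34]
```

Call:
send_rows --motion '[[[1,1,0,-0.1,0,0,0],[1,1,0,-0.1,0,0,0]]]'

```text
time_s: 7.92
eef_pos: [0.5596, -0.15, 0.0136]
orientation: [1.108, 1.128, -1.252]
force: [-0.6, -0.1, 2.5]
finger_gap: 0.0158
```

```bash
python3 - <<'E'
from h import *
st()
E
```

```text
t 7.925 tcp [ 559.6 -150.    13.6] yaw,pitch,roll [ 9.097e+01 -6.920e+00  6.000e-02] tip [ 5.577e+02 -3.590e+01 -3.000e-01] F [-0.59 -0.05  2.47] M [0.138 0.068 0.033] gap 15.78 q [-0.4   0.32  1.86 -0.14  0.92 -0.34]
```

Call:
send_rows --motion '[[[1,-0.5,0,0,0,0,0],[1,-1.0,0,-4,0,0,0],[1,-1.4,0,-8,0,0,0],[1,-1.9,0,-11.5,0,0,0],[1,-1.9,0,-11.5,0,0,0]]]'

```text
time_s: 8.55
eef_pos: [0.5592, -0.1376, 0.0137]
orientation: [1.108, 1.129, -1.251]
force: [-0.2, 0.4, -0.3]
finger_gap: 0.0157
```

```bash
python3 - <<'E'
from h import *
st()
E
```

```text
t 8.55 tcp [ 559.2 -137.6   13.7] yaw,pitch,roll [ 9.098e+01 -6.880e+00  8.000e-02] tip [ 5.573e+02 -2.350e+01 -1.000e-01] F [-0.2   0.39 -0.26] M [ 0.263 -0.025 -0.043] gap 15.68 q [-0.38  0.31  1.87 -0.14  0.92 -0.32]
```

Call:
send_rows --motion '[[[1,-0.2,0,-2,0,0,0],[1,-0.4,0,-3,0,0,0]]]'

```text
time_s: 8.8
eef_pos: [0.5593, -0.1352, 0.0139]
orientation: [1.108, 1.128, -1.252]
force: [0.3, -0.6, 0.8]
finger_gap: 0.0155
```

```bash
python3 - <<'E'
from h import *
st()
E
```

```text
t 8.8 tcp [ 559.3 -135.2   13.9] yaw,pitch,roll [ 9.097e+01 -6.920e+00  7.000e-02] tip [ 5.573e+02 -2.110e+01  1.000e-01] F [ 0.3  -0.64  0.81] M [ 0.016 -0.033 -0.015] gap 15.45 q [-0.38  0.31  1.87 -0.14  0.92 -0.31]
```

Call:
send_rows --motion '[[[1,-0.2,0,-2,0,0,0],[1,-0.4,0,-3.5,0,0,0]]]'

```text
time_s: 9.05
eef_pos: [0.5592, -0.1316, 0.0139]
orientation: [1.108, 1.128, -1.252]
force: [0.2, -0.1, 0.2]
finger_gap: 0.0157
```

```bash
python3 - <<'E'
from h import *
st()
E
```

```text
t 9.05 tcp [ 559.2 -131.6   13.9] yaw,pitch,roll [ 9.097e+01 -6.910e+00  8.000e-02] tip [557.2 -17.5   0. ] F [ 0.18 -0.12  0.21] M [-0.019  0.026 -0.035] gap 15.66 q [-0.37  0.31  1.87 -0.14  0.92 -0.31]
```

Call:
send_rows --motion '[[[1,-0.2,0,-2,0,0,0],[1,-0.2,0,-2,0,0,0]]]'

```text
time_s: 9.3
eef_pos: [0.5591, -0.1294, 0.0138]
orientation: [1.108, 1.128, -1.252]
force: [-0.1, -0.5, 0.7]
finger_gap: 0.0158
```

```bash
python3 - <<'E'
from h import *
st(); d=get_image("wrist"); show(d,"w5.png",(180,0,380,100),4)
E
```

```text
t 9.3 tcp [ 559.1 -129.4   13.8] yaw,pitch,roll [ 9.098e+01 -6.890e+00  8.000e-02] tip [557.2 -15.2  -0. ] F [-0.08 -0.49  0.65] M [ 0.168 -0.022  0.056] gap 15.8 q [-0.37  0.31  1.87 -0.14  0.92 -0.3 ]
```

View pics/w5.png

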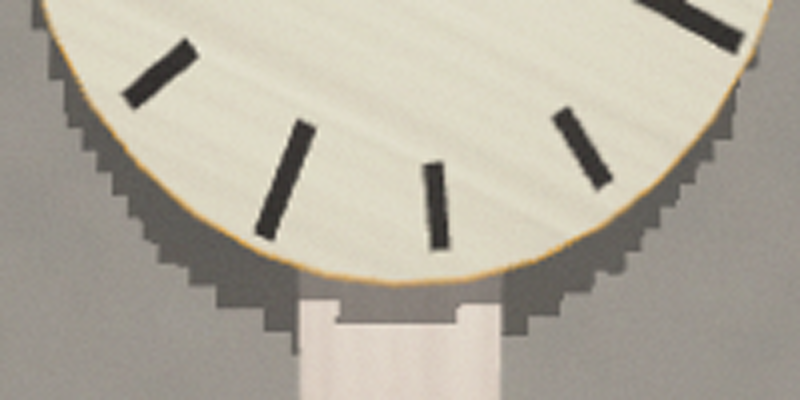

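```bash
python3 - <<'E'
from h import *
d=get_image("wrist"); print(atz(d,[(280,71)],.007))
for n,box in [("scene",(262,215,315,262)),("side",(253,178,304,220))]:
    d=get_image(n);hsv=cv2.cvtColor(d["pixels"],cv2.COLOR_BGR2HSV)
    m=np.zeros(hsv.shape[:2],np.uint8); x0,y0,x1,y1=box
    sub=hsv[y0:y1,x0:x1]; t=150
    m[y0:y1,x0:x1]=((sub[...,2]>t)&(sub[...,1]<70))*255
    m=cv2.morphologyEx(m,cv2.MORPH_CLOSE,np.ones((7,7)))
    c=max(cv2.findContours(m,0,1)[0],key=cv2.contourArea); h=cv2.convexHull(c).reshape(-1,2)
    P=atz(d,h,0.009)
    A=np.c_[2*P[:,:2],np.ones(len(P))]; s=np.linalg.lstsq(A,(P[:,:2]**2).sum(1),rcond=None)[0]
    print(n,"dial",t,s[:2]*1e3,1e3*np.sqrt(s[2]+s[0]**2+s[1]**2))
E
```

```text
[[ 0.55734383 -0.02583288  0.007     ]]
scene dial 150 [558.68870687  10.7786444 ] 47.65669739682891
side dial 150 [558.13789654  18.7128064 ] 44.04269542939603
```

Call:
send_rows --motion '[[[1,-0.2,0,-2,0,0,0],[1,-0.3,0,-3,0,0,0],[1,-0.3,0,-3,0,0,0]]]'

```text
time_s: 9.88
eef_pos: [0.5591, -0.1266, 0.0138]
orientation: [1.108, 1.128, -1.252]
force: [0.3, -0.7, 0.8]
finger_gap: 0.016
```

```bash
python3 - <<'E'
from h import *
st()
E
```

```text
t 9.875 tcp [ 559.1 -126.6   13.8] yaw,pitch,roll [ 9.097e+01 -6.910e+00  7.000e-02] tip [ 5.572e+02 -1.250e+01 -1.000e-01] F [ 0.32 -0.66  0.84] M [ 0.023 -0.027  0.001] gap 15.99 q [-0.36  0.31  1.87 -0.14  0.92 -0.3 ]
```

```bash
cat >> h.py <<'E'
def traj(pts,yaw=90.9,x0=.5572,base=None,py=.0645):
    # pts: (theta,r,pitch)
    for th,r,ph in pts:
        t=np.radians(th); T=np.array([x0,py-r*np.cos(t),r*np.sin(t)])
        L=LR(yaw,ph); p=T-L.apply([.115,0,.0025]); print(th,np.round(p*1e3,1),end=" "); move(p,yaw,ph,base=base)
E
python3 - <<'E'
from h import *
st()
traj([(6,.076,-4),(14,.076,-1),(22,.076,2),(31,.076,5),(40,.076,8)])
E
```

```text
t 9.875 tcp [ 559.1 -126.6   13.8] yaw,pitch,roll [ 9.097e+01 -6.910e+00  7.000e-02] tip [ 5.572e+02 -1.250e+01 -1.000e-01] F [ 0.32 -0.66  0.84] M [ 0.023 -0.027  0.001] gap 15.99 q [-0.36  0.31  1.87 -0.14  0.92 -0.3 ]
6 [ 559.  -126.    13.5] shift [ 0.2 -0.1 -0.7] turn [0.07 2.91 0.07]
14 [ 559.  -124.3   17.9] shift [-4.4 -0.1 -1.8] turn [0.07 5.91 0.07]
22 [ 559.  -120.8   22. ] shift [-8.8 -0.  -4.8] turn [0.07 8.91 0.07]
31 [ 559.  -115.    26.6] shift [-14.1   0.1 -10. ] turn [ 0.07 11.91  0.07]
40 [ 559.  -107.2   30.4] shift [-18.8   0.2 -17.2] turn [ 0.07 14.91  0.07]
```

Call:
send_rows --motion '[[[1,-0.5,0,-0.7,0,3,0],[1,-4.4,0,-1.8,0,6,0],[1,-8.8,0,-4.8,0,9,0],[1,-14.1,0,-10,0,12,0],[1,-18.8,0,-17,0,15,0]]]'

```text
time_s: 10.5
eef_pos: [0.5583, -0.1073, 0.03]
orientation: [1.3, 1.324, -1.128]
force: [-0.6, -0.4, -2.4]
finger_gap: 0.0157
```

```bash
python3 - <<'E'
from h import *
st()
traj([(48,.076,11),(56,.076,14),(64,.076,16),(72,.075,18),(80,.074,18)])
show(get_image("side"),"s6.png",(200,100,360,240),4.5);show(get_image("wrist"),"w6.png");show(get_image("scene"),"c6.png",(220,150,400,300),4)
E
```

```text
t 10.5 tcp [ 558.3 -107.3   30. ] yaw,pitch,roll [90.95  8.19  0.12] tip [556.5   6.6  46.4] F [-0.63 -0.37 -2.45] M [-0.269  0.004 -0.012] gap 15.68 q [-0.45  0.31  1.84  0.14  1.06 -0.54]
48 [559.  -98.8  32.1] shift [-0.8  0.8 -8.7] turn [0.04 2.81 0.13]
56 [558.9 -89.   32.8] shift [ -0.1   0.9 -18.5] turn [0.04 5.81 0.13]
64 [558.9 -78.7  34.2] shift [ -0.1   1.1 -28.9] turn [0.04 7.81 0.13]
72 [558.9 -67.3  33.4] shift [  2.3   1.2 -40.1] turn [0.04 9.81 0.13]
80 [558.9 -56.9  35. ] shift [  2.3   1.4 -50.5] turn [0.04 9.81 0.13]
```

View pics/s6.png

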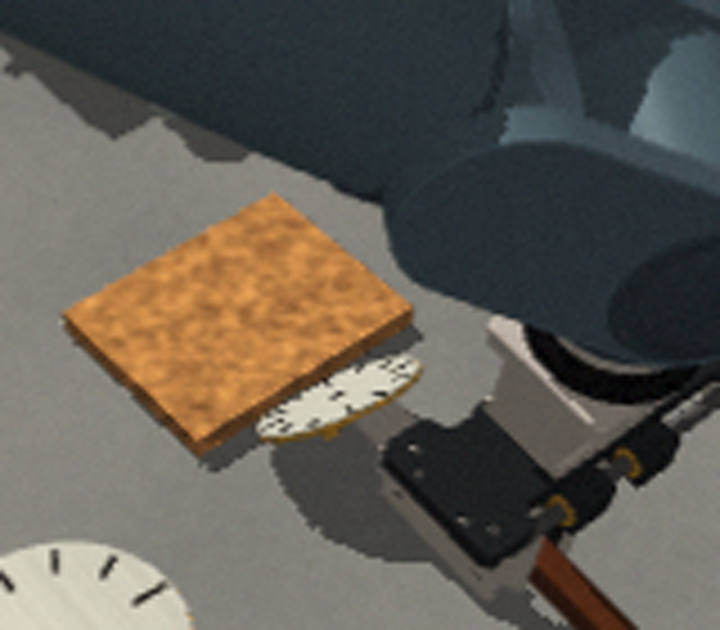

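View pics/w6.png

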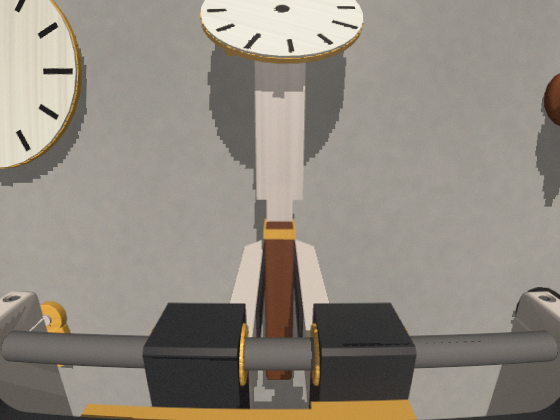

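View pics/c6.png

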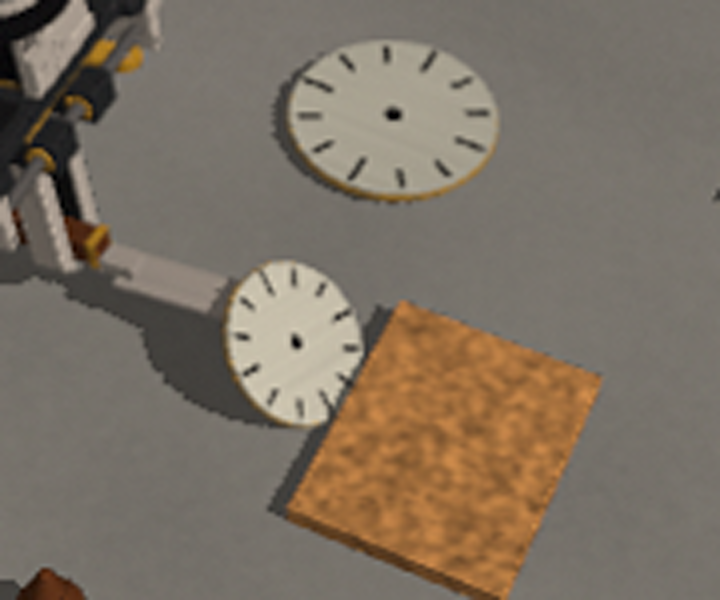

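Call:
send_rows --motion '[[[1,-0.8,0.3,-8.7,0,2.8,0],[1,-0.1,0.5,-18.5,0,5.8,0],[1,-0.1,0.7,-28.9,0,7.8,0],[1,2.3,0.8,-40,0,9.8,0],[1,2.3,1,-50.5,0,9.8,0]]]'

```text
time_s: 11.28
eef_pos: [0.5586, -0.0566, 0.0348]
orientation: [1.421, 1.447, -1.036]
force: [-0.6, 0.1, -1.6]
finger_gap: 0.0158
```

```bash
python3 - <<'E'
from h import *
st()
traj([(85,.073,18),(90,.072,17),(95,.072,16),(100,.072,15),(106,.072,14)])
show(get_image("side"),"s7.png",(200,100,360,240),4.5);show(get_image("scene"),"c7.png",(220,150,400,300),4)
E
```

```text
t 11.275 tcp [558.6 -56.6  34.8] yaw,pitch,roll [90.89 17.92  0.13] tip [556.9  52.8  70.2] F [-0.56  0.05 -1.58] M [-0.209 -0.031 -0.035] gap 15.76 q [-0.45  0.32  1.84  0.31  1.14 -0.61]
85 [558.9 -50.4  34.8] shift [ 1.9  0.4 -5.9] turn [-0.01  0.08  0.13]
90 [558.9 -44.7  36. ] shift [  2.5   0.5 -11.7] turn [-0.01 -0.92  0.13]
95 [558.9 -39.1  37.6] shift [  2.7   0.6 -17.6] turn [-0.   -1.92  0.13]
100 [558.9 -33.4  38.7] shift [  3.4   0.7 -23.3] turn [-0.   -2.92  0.13]
106 [558.9 -26.6  39. ] shift [  5.3   0.8 -29.8] turn [-0.   -3.92  0.13]
```

View pics/s7.png

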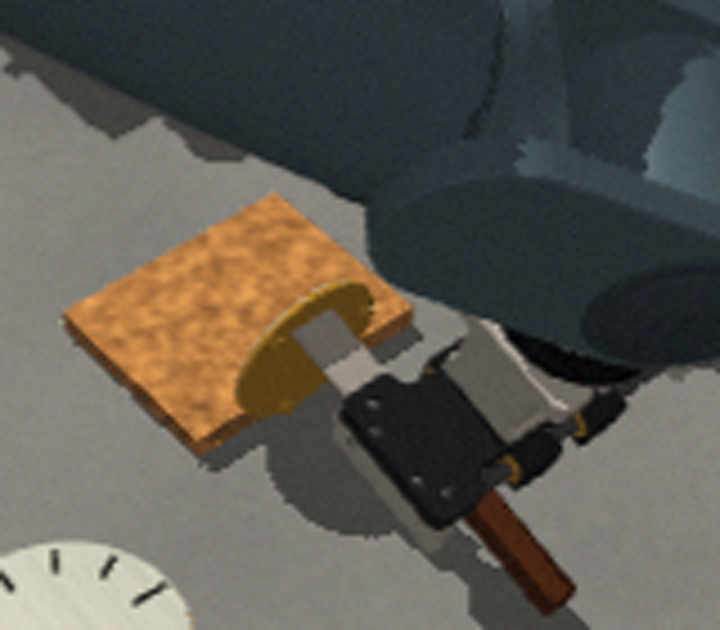

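View pics/c7.png

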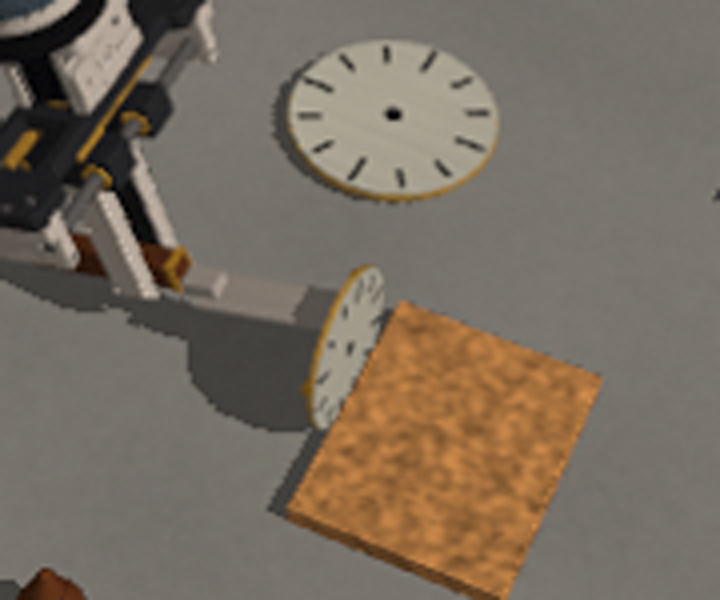

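Call:
send_rows --motion '[[[1,1.5,0.3,-6,0,0,0],[1,2.3,0.3,-12,0,-1,0],[1,2.7,0.3,-18,0,-2,0],[1,3.4,0.3,-23.5,0,-3,0],[1,4,0.3,-27,0,-3.5,0]]]'

```text
time_s: 12.0
eef_pos: [0.5588, -0.0296, 0.0399]
orientation: [1.376, 1.402, -1.07]
force: [-0.8, 0.4, -1.0]
finger_gap: 0.0156
```

```bash
python3 - <<'E'
from h import *
st()
show(get_image("side"),"s8.png",(200,100,360,240),4.5);show(get_image("scene"),"c8.png",(220,150,400,300),4)
E
```

```text
t 12.0 tcp [558.8 -29.6  39.9] yaw,pitch,roll [9.098e+01 1.435e+01 7.000e-02] tip [556.9  81.8  68.4] F [-0.77  0.37 -1.02] M [-0.17  -0.011 -0.047] gap 15.58 q [-0.37  0.28  1.86  0.26  1.11 -0.52]
```

View pics/s8.png

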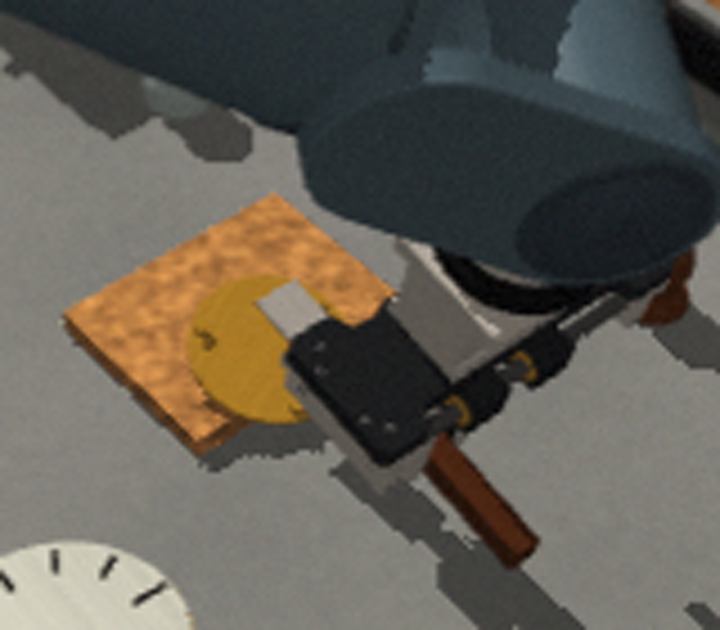

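View pics/c8.png

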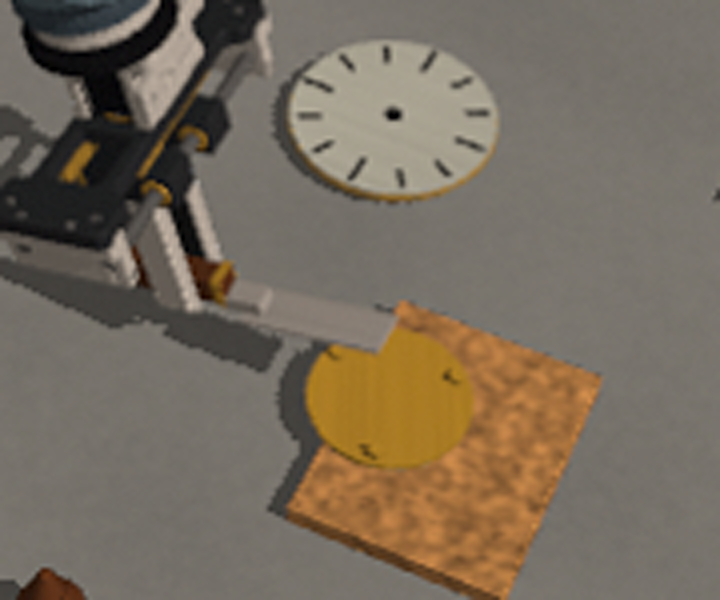

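```bash
python3 - <<'E'
from h import *
st(); move([.5588,-.16,.11],90.9,0)
E
```

```text
t 12.1 tcp [558.8 -29.7  39.8] yaw,pitch,roll [9.099e+01 1.438e+01 7.000e-02] tip [556.8  81.7  68.4] F [-0.11 -0.19 -1.06] M [-0.152 -0.038 -0.005] gap 15.8 q [-0.37  0.28  1.86  0.26  1.11 -0.52]
shift [-100.3   -2.4  108.8] turn [  0.1  -14.38   0.08]
```

Call:
send_rows --motion '[[[1,-20,-1,15,0,0,0],[1,-45,-1,40,0,0,0],[1,-75,-2,75,0,-5,0],[1,-100,-2,109,0,-14.4,0],[1,-100,-2,109,0,-14.4,0]]]'

```text
time_s: 12.72
eef_pos: [0.5604, -0.1625, 0.1123]
orientation: [1.199, 1.213, -1.196]
force: [-0.4, 1.1, -1.1]
finger_gap: 0.0153
```

```bash
python3 - <<'E'
from h import *
st(); move([.4472,-.3422,.1],-16.8,0)
E
```

```text
t 12.725 tcp [ 560.4 -162.5  112.3] yaw,pitch,roll [ 9.087e+01 -6.000e-02 -1.700e-01] tip [558.6 -47.5 112.2] F [-0.37  1.08 -1.14] M [-0.015 -0.027  0.023] gap 15.3 q [-0.48  0.19  1.8   0.    1.15 -0.49]
shift [  12.1 -116.   178. ] turn [107.67  -0.12  -0.17]
```

Call:
send_rows --motion '[[[1,0,-12,18,10.5,0,0],[1,0,-24,36,21,0,0],[1,0,-36,54,31.5,0,0],[1,0,-48,72,42,0,0],[1,0,-60,90,52.5,0,0]]]'

```text
time_s: 13.35
eef_pos: [0.4996, -0.2515, 0.1087]
orientation: [1.839, 0.639, -1.841]
force: [-0.5, 0.4, -0.2]
finger_gap: 0.0156
```

```bash
python3 - <<'E'
from h import *
st(); move([.4472,-.3422,.1],-16.8,0)
E
```

```text
t 13.35 tcp [ 499.6 -251.5  108.7] yaw,pitch,roll [38.09  0.04  0.26] tip [ 590.1 -180.6  108.8] F [-0.46  0.35 -0.16] M [ 0.023  0.096 -0.013] gap 15.62 q [-0.67  0.15  1.86  0.    1.14  0.24]
shift [ 8.5 39.1 97.2] turn [54.89  0.09  0.26]
```

Call:
send_rows --motion '[[[1,0,8,20,10.6,0,0],[1,0,16,40,21.2,0,0],[1,0,24,60,31.8,0,0],[1,0,32,80,42.4,0,0],[1,0,39,97,53,0,0]]]'

```text
time_s: 13.98
eef_pos: [0.448, -0.3424, 0.1088]
orientation: [-2.079, 0.269, 2.083]
force: [-1.2, -0.6, -0.1]
finger_gap: 0.0159
```

Call:
send_rows --motion '[[[1,0,0,0,1.5,0,0],[1,0,0,0,1.5,0,0],[1,0,0,0,1.5,0,0],[1,0,0,0,1.5,0,0]]]'

```text
time_s: 14.48
eef_pos: [0.4492, -0.3419, 0.1096]
orientation: [-2.071, 0.29, 2.074]
force: [-0.3, 0.1, -0.8]
finger_gap: 0.0155
```

```bash
python3 - <<'E'
from h import *
st(); move([.4472,-.3422,.055],-16.8,0)
E
```

```text
t 14.475 tcp [ 449.2 -341.9  109.6] yaw,pitch,roll [-15.95  -0.08  -0.  ] tip [ 559.7 -373.5  109.4] F [-0.35  0.11 -0.77] M [0.061 0.07  0.031] gap 15.45 q [-0.85  0.16  1.85 -0.    1.14  1.  ]
shift [54.6  0.8  1.8] turn [ 0.85  0.08 -0.  ]
```

Call:
send_rows --motion '[[[1,25,0.8,1.8,0.8,0,0],[1,52,0.8,1.8,0.8,0,0],[1,52,0.8,1.8,0.8,0,0],[1,52,0.8,1.8,0.8,0,0],[1,52,0.8,1.8,0.8,0,0]]]'

```text
time_s: 15.1
eef_pos: [0.4477, -0.3436, 0.0591]
orientation: [-2.065, 0.307, 2.064]
force: [-1.1, -0.8, -1.4]
finger_gap: 0.0155
```

```bash
python3 - <<'E'
from h import *
st(); move([.4472,-.3422,.030],-16.8,0)
E
```

```text
t 15.1 tcp [ 447.7 -343.6   59.1] yaw,pitch,roll [-16.82   0.06  -0.11] tip [ 557.7 -376.9   59.2] F [-1.15 -0.81 -1.38] M [ 0.095  0.093 -0.004] gap 15.52 q [-0.85  0.23  1.87 -0.    1.04  1.01]
shift [29.1 -1.3  0.9] turn [-0.02 -0.06 -0.11]
```

Call:
send_rows --motion '[[[1,8,-0.7,0.8,0,0,0],[1,16,-0.7,0.8,0,0,0],[1,23,-0.7,0.8,0,0,0],[1,26,-0.7,0.8,0,0,0],[1,26,-0.7,0.8,0,0,0]]]'

```text
time_s: 15.72
eef_pos: [0.4461, -0.3418, 0.0313]
orientation: [-2.062, 0.305, 2.065]
force: [0.6, 0.1, 0.0]
finger_gap: 0.0156
```

```bash
python3 - <<'E'
from h import *
st(); move([.4472,-.3422,.030],-16.8,0)
E
```

```text
t 15.725 tcp [ 446.1 -341.8   31.3] yaw,pitch,roll [-1.684e+01 -1.000e-01 -1.000e-02] tip [ 556.2 -375.2   31.1] F [0.62 0.08 0.01] M [0.095 0.093 0.011] gap 15.59 q [-0.85  0.27  1.88 -0.    0.99  1.01]
shift [ 1.3  0.  -1.1] turn [-0.04  0.1  -0.01]
```

Down the last bit, then release.

Call:
send_rows --motion '[[[1,1,0,-1,0,0,0],[1,1,0,-1,0,0,0]]]'

```text
time_s: 15.98
eef_pos: [0.4474, -0.3424, 0.0308]
orientation: [-2.063, 0.306, 2.065]
force: [-0.2, 0.1, -0.6]
finger_gap: 0.0158
```

```bash
python3 - <<'E'
from h import *
st()
E
```

```text
t 15.975 tcp [ 447.4 -342.4   30.8] yaw,pitch,roll [-16.84  -0.05  -0.05] tip [ 557.5 -375.7   30.7] F [-0.16  0.07 -0.6 ] M [0.058 0.063 0.009] gap 15.82 q [-0.85  0.27  1.88 -0.    0.99  1.01]
```

Call:
send_rows --motion '[[[-0.2,0,0,0,0,0,0],[-0.2,0,0,0,0,0,0],[-0.2,0,0,0,0,0,0],[-0.2,0,0,0,0,0,0],[-0.2,0,0,0,0,0,0]]]'

```text
time_s: 16.6
eef_pos: [0.4472, -0.3422, 0.0307]
orientation: [-2.062, 0.306, 2.065]
force: [0.4, -0.2, -0.1]
finger_gap: 0.056
```

```bash
python3 - <<'E'
from h import *
st()
E
```

```text
t 16.6 tcp [ 447.2 -342.2   30.7] yaw,pitch,roll [-16.84  -0.07  -0.04] tip [ 557.3 -375.6   30.5] F [ 0.37 -0.17 -0.13] M [0.047 0.065 0.041] gap 56.01 q [-0.85  0.27  1.88 -0.    0.99  1.01]
```

Call:
send_rows --motion '[[[-0.2,-10,0,0,0,0,0],[-0.2,-40,0,0,0,0,0],[-0.2,-90,0,0,0,0,0],[-0.2,-110,0,0,0,0,0],[-0.2,-110,0,0,0,0,0]]]'

```text
time_s: 17.23
eef_pos: [0.4481, -0.343, 0.1421]
orientation: [-2.066, 0.308, 2.063]
force: [0.6, -0.3, -0.6]
finger_gap: 0.0562
```

```bash
python3 - <<'E'
from h import *
st()
d=get_image("wrist"); show(d,"w9.png"); C=cloud(d)
show(get_image("side"),"s9.png");show(get_image("scene"),"c9.png")
import pickle; pickle.dump({n:get_image(n) for n in("scene","side","wrist")},open("d9.pkl","wb"))
E
```

```text
t 17.225 tcp [ 448.1 -343.   142.1] yaw,pitch,roll [-16.84   0.09  -0.14] tip [ 558.1 -376.3  142.3] F [ 0.63 -0.27 -0.57] M [0.13  0.118 0.006] gap 56.16 q [-0.85  0.11  1.83 -0.    1.2   1.01]
```

View pics/w9.png

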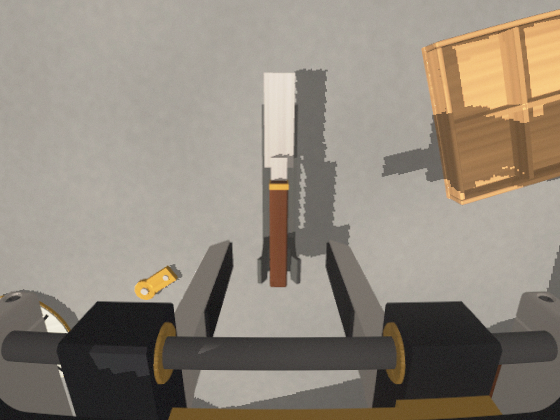

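View pics/s9.png

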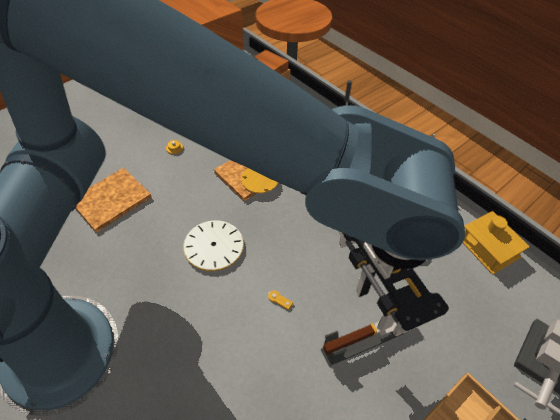

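View pics/c9.png

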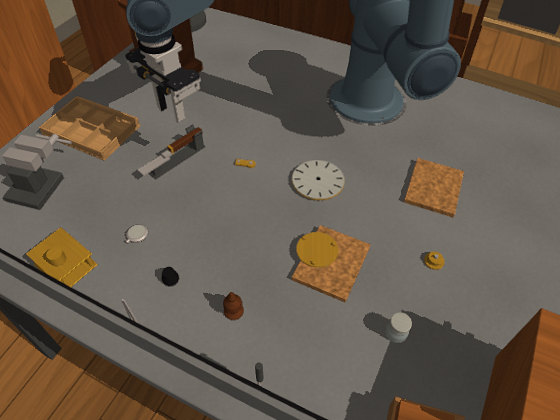

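Quick numeric check of dial, lifter and bystanders.

```bash
python3 - <<'E'
from h import *
import pickle
D=pickle.load(open("d9.pkl","rb")); d=D["wrist"]
t=atz(d,[(279,286)],.053)[0]; f=atz(d,[(279.7,73)],.0325)[0]; v=(f-t)[:2]
print("tail",t,"tip",f,np.degrees(np.arctan2(v[1],v[0])), "grip",t[:2]+.075*v/np.linalg.norm(v))
C=cloud(d); print("handle/blade z",np.nanmedian(C[200:270,275:283,2]),np.nanmedian(C[80:110,270:290,2]),np.nanmedian(C[130:150,270:290,2]))
d=D["scene"];C=cloud(d);hsv=cv2.cvtColor(d["pixels"],cv2.COLOR_BGR2HSV)
m=np.zeros((420,560),np.uint8);m[225:275,290:345]=((hsv[225:275,290:345,0]>20)&(hsv[225:275,290:345,1]>120))*255
m=cv2.morphologyEx(m,cv2.MORPH_OPEN,np.ones((3,3)));c=max(cv2.findContours(m,0,1)[0],key=cv2.contourArea);P=atz(d,cv2.convexHull(c).reshape(-1,2),.018)
print("dial",cv2.minEnclosingCircle((P[:,:2]*1e3).astype(np.float32)))
Q=C[cv2.erode(m,np.ones((5,5)))>0];A=np.c_[Q[:,:2],np.ones(len(Q))];s=np.linalg.lstsq(A,Q[:,2],rcond=None)[0];print("plane tilt deg",np.degrees(s[:2]),"z",Q[:,2].mean())
D0=pickle.load(open("d0.pkl","rb"))
E
```

```text
tail [ 0.37642495 -0.31924077  0.053     ] tip [ 0.55367406 -0.37338849  0.0325    ] -16.987357160855804 grip [ 0.44815265 -0.34115282]
handle/blade z 0.052988397126933096 0.03237171004055592 0.03244579109197149Traceback (most recent call last):
  File "<stdin>", line 9, in <module>
ValueError: max() iterable argument is empty
```

```bash
python3 - <<'E'
from h import *
import pickle
D=pickle.load(open("d9.pkl","rb")); d=D["scene"];C=cloud(d);hsv=cv2.cvtColor(d["pixels"],cv2.COLOR_BGR2HSV)
print(hsv[250,318],hsv[270,345])
m=np.zeros((420,560),np.uint8);m[225:275,290:345]=((hsv[225:275,290:345,0]>=17)&(hsv[225:275,290:345,1]>150))*255
m=cv2.morphologyEx(m,cv2.MORPH_OPEN,np.ones((5,5)));c=max(cv2.findContours(m,0,1)[0],key=cv2.contourArea);P=atz(d,cv2.convexHull(c).reshape(-1,2),.018)
print("dial",cv2.minEnclosingCircle((P[:,:2]*1e3).astype(np.float32)))
m=cv2.morphologyEx(m,cv2.MORPH_CLOSE,np.ones((5,5)))
Q=C[cv2.erode(m,np.ones((5,5)))>0];Q=Q[np.abs(Q[:,2]-np.median(Q[:,2]))<.003];A=np.c_[Q[:,:2],np.ones(len(Q))];s=np.linalg.lstsq(A,Q[:,2],rcond=None)[0];print("tilt deg",np.degrees(s[:2]),"z",Q[:,2].mean())
E
```

```text
[ 20 199 163] [ 15 161 125]
dial ((558.7525024414062, 87.80833435058594), 46.06660461425781)
tilt deg [0. 0.] z nan<stdin>:9: RuntimeWarning: Mean of empty slice.
  ret = ret.dtype.type(ret / rcount)
```

```bash
python3 - <<'E'
from h import *
import pickle
D=pickle.load(open("d9.pkl","rb")); d=D["scene"];C=cloud(d).reshape(-1,3)
Q=C[np.isfinite(C[:,0])];Q=Q[(np.hypot(Q[:,0]-.5587,Q[:,1]-.0878)<.033)];print(len(Q),np.percentile(Q[:,2],[5,50,95]))
Q=Q[np.abs(Q[:,2]-.018)<.004];A=np.c_[Q[:,:2],np.ones(len(Q))];s=np.linalg.lstsq(A,Q[:,2],rcond=None)[0];print("tilt deg",np.degrees(s[:2]),"z",Q[:,2].mean())
E
```

```text
619 [0.01560793 0.0180397  0.0204255 ]
tilt deg [ 0.01539808 -0.13586238] z 0.018005602130339568
```

Dial flat (0.1° tilt, back at 18 mm), lifter level in its rest. Handing in.

```bash
python3 - <<'E'
from h import *
st(); print(arm.finish_job())
E
```

```text
t 17.525 tcp [ 446.7 -341.4  138.8] yaw,pitch,roll [-16.84  -0.22   0.07] tip [ 556.7 -374.7  138.3] F [ 0.52  0.2  -0.28] M [ 0.053  0.135 -0.017] gap 56.3 q [-0.85  0.11  1.83 -0.    1.2   1.01]
the job is handed in; nothing more can be done
None
```

The dial now lies face down on the cork pad with its feet up, and the lifter is back in its rest. I handed the job in at about 17.5 s of the 67 s allowed; the station gave no verdict.

**Getting under the dial:** I gripped the lifter, touched the blade to the bench to set its height, and slid it in from the side opposite the pad. It met no foot on the first try and went about 13 mm under the rim. The force readings while sliding in stayed at about 1 N, which is noise level.

**The flip:** I levered the dial up against the pad's edge and pushed it past upright, and it fell flat onto the pad.

**Last checks:**

| Item | Reading |
|---|---|
| Dial tilt | about 0.1° |
| Dial back surface | 18 mm above the bench (14 mm pad plus 4 mm plate) |
| Dial centre | about 39 mm from the pad's centre towards the edge (limit 55 mm) |
| Lifter grip position | within 2 mm of where it started, lying level |
| Gripper | open and 11 cm above the lifter |

- **Bystanders:** I compared the ones in view with the first pictures by eye only, and they looked unmoved.
- **Failed measurements:** Two of my dial-measuring scripts failed on a colour threshold and missing depth readings. A corrected one gave the dial figures above. No checks disagreed.

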